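Tighten the take-up bearing collar with the pin spanner

ROBOT

A 6-joint arm with a two-finger parallel gripper is mounted at the origin on the work surface. World frame = base frame: x ahead of the robot, y to its left, z up, the work surface at z = 0. Lengths are in mm, angles in rad, forces in N, time in s.
With the tool pointing down it reaches from about 275 to 975 mm from the base axis. Payload 8.4 kg.
Tool frame: the origin (TCP) lies midway between the tips of the shut fingers; the grasp point (between the pads) lies grip_depth behind it (grip_depth is the distance from the TCP to the grasp point, in mm); z points along the fingers, y is the line along which they close (so a half turn about z gives the same grasp; the last joint's range is limited). The gripper opens to 92 mm and grips with 3 to 60 N. Pads are 20 mm wide; open, the fingers measure 128 mm over their backs; the gripper's body (75 mm by 189 mm) begins 69 mm behind the grasp point.
Start: joints at [-1.345, 0.353, 1.633, -0, 1.155, -0.002], TCP at [141.145, -608.856, 214.583] pointing down, gripper open.
Joint ranges: [-2.63, 2.63], [-0.92, 2.1], [0.06, 2.66], [-1.3, 4.44], [0, 2.69], [-3.02, 3.02]. Speed limits (rad/s): [2.22, 2.22, 2.79, 3.14, 3.14, 3.14].

INTERFACE

Orientations are given as a unit quaternion [w, x, y, z].
In Python, from workcell import * gives the robot as it stands.
- The arm moves only by the tool play_rows, never from a script. Its argument "increments" is a list of rows, each a list of 6 numbers: the shift along the tool's x, y, z scaled (see below), then the turn, a rotation vector about the tool's x, y, z scaled (see below). In form: [[x, y, z, rx, ry, rz], ...]. A call has 1 to 20 rows; each row is the pose to reach, as a shift and turn from the pose commanded when the call began, along the tool's axes at that moment, turning the shorter way round; what a row does not reach only later rows make up. The controller multiplies each number of a shift by 0.15 m and each number of a turn by 360 degrees. A row lasts 1/8 s, in which the tool goes at most 62.5 mm and 10.7 degrees, less where a joint would pass 70% of its speed; a pose out of reach is approached as far as the arm can. A call with a number of a shift or a turn outside -1 to 1 is refused whole. A call with a gripper value outside its range is refused whole. "hand" is the closure, from 0 (fully open) to 1 (shut), set as the call begins (left out, the last holds). The fingers move at their own pace and stop on an object; the grip force is fixed at half the most. Time passes only in rows, so rows that repeat a pose let the fingers close. It gives the time, the measured TCP pose, the force, the opening and the grip force at its end, in the units of the state.
- state(): the state, without advancing time (a new reading comes with each control period).
- capture(name): name is "scene" or "top" or "wrist"; returns (picture, depth): 420x560x3 uint8, red, green, blue; 420x560 float32, mm along the optical axis (not along the pixel's ray), 0 where there is no reading.
- camera_model(name): a dict with "camera_matrix" (3x3 intrinsics, pixels), "R" (3x3) and "t" (3): a world point X has camera coordinates R X + t. Camera axes: x right, y down, z forward; pixel columns grow to the right and rows downward; lengths in mm; the calibration is good to about 2 mm. A picture is of the moment at which its call begins: read the wrist's pose just before it. camera_model takes no time and is no camera call; for the wrist camera it gives the pose at the moment of the call.
- close_job(): hands the job in; it is judged then, once.
The state is a dict: "time": time; "joints": joint angles; "qvel": joint speeds; "effort": joint torques, N m; "eef_pos": TCP position; "orientation": TCP orientation; "force": force on the tool from outside, world axes, zero at the start; "torque": the same for the moment, N m; "grip_width": finger opening in mm; "grip_force": force on a finger pad.
Only numpy, scipy, OpenCV 4.12 (cv2) and the standard library are available. Lean on these libraries where they do the work, as an engineer would, in place of code of your own. Each camera call takes 0.05 s, during which the arm holds its last target. There are 200 camera calls.

TASK

Tighten the steel lock collar on the splicing table: take the pin spanner whose two prongs match the collar's two holes, drop both prongs fully into the holes, and only then turn the collar clockwise (seen from above) until the lug on its rim comes up against the stop post. Let go and leave the spanner standing in the collar; do not disturb the narrower spanner.

Things in the scene. Friction and masses are not known exactly. Their poses are not given: they have to be found in the camera images.
- wide_spanner: Pin spanner to use, 0.26 kg, loose across a 36 mm high rest block. Steel bar 104 (x) x 22 (y) x 10 mm; two 10 mm prongs at x = +40/-40 mm reach 20 mm down, tips tapered. On top a wooden grip 46 (x) x 16 (y) x 46 mm high: pinch it across y. Origin: centre of the bar's underside, z up (grip from z = 10 to 56 mm). Same either way round. Lifts straight up off the rest.
- narrow_spanner: Bystander to leave alone: same kind of spanner, origin and axes, on a like rest, but its bar is 74 mm long and its prongs are 50 mm apart, too close for the collar. Either spanner may be on either rest.
- collar_face (a point): On the collar's axis at its flat top face, 40 mm above the table; x along the line of its holes, turning with it; z up. Steel disc, 122 mm diameter, 28 mm thick. Two 25 mm holes right through at x = +40/-40 mm: a fitting spanner drops in until its bar lies on the face, with 10 degrees of turning play each way. Rim lug at +y. Stop post: 10 mm pin beside the rim.
- collar (a joint): Turning angle of the collar in rad, growing clockwise seen from above. Starts at 0 to 0.3; hard stop at 1.05, where the rim lug meets the stop post. Turns against a steady friction of about 0.12 N m and stays where it is left.
There are look-alikes about, which are no part of the job. What is meant by the part that bears collar_face is not brown or red, and is the larger of those in its own colour.

How it is judged:
By the outcome, as a careful person would: the job done as asked, in the order asked, and still so for the second after the job is handed in, with the robot touching nothing.
It also fails if it takes over 48 s, if anything falls off the work surface, if the arm or the gripper's body presses on something with over 40 N, if the wrist force passes 120 N, or if a joint passes its speed limit or range.

## Working session

There is one attempt and no reset: what is moved stays moved. The work goes in short steps, Python scripts to look and compute and a tool call to move; the robot and the scene stay as the last step left them, time stands still between calls to the robot, and variables do not carry over. Pictures are saved under pics/ and viewed, at most 10 in all, crops included, and the job is handed in when it is done.

Besides the shell and the picture viewer there is one more tool, called after "Request:" by a JSON object that holds its "method" and its "body", one argument or row to a line. play_rows: Moves the arm, as the interface text tells. Shifts and turns lie within -1 to 1; 1 stands for 0.15 m of shift or 360 degrees of turn. Its arguments: {"type":"object","properties":{"increments":{"type":"array","items":{"type":"array","items":{"type":"number"}}},"hand":{"type":"number"}},"required":["increments"]}

```bash
mkdir -p pics; ls
python3 - <<'E'
from workcell import *
import cv2
s=state();print(s)
for n in("top","scene"):
    p,d=capture(n);cv2.imwrite(f"pics/{n}1.png",p[:,:,::-1]);
    import numpy as np;np.savez(f"{n}1.npz",p=p,d=d,**camera_model(n))
E
```

```text
pics
{'time': 0.0, 'joints': array([-1.34543100e+00,  3.53637382e-01,  1.63411796e+00, -5.31647007e-05,
        1.15520773e+00, -2.40487390e-03]), 'qvel': array([-4.12109620e-04, -1.58946928e-03, -3.81693069e-04,  1.25940806e-03,
        4.81948047e-04, -6.12614206e-05]), 'effort': array([-3.16053585e-03, -5.93850088e+01, -3.34221089e+01,  6.93693152e-02,
        2.33556877e-02, -1.37034335e-04]), 'eef_pos': array([ 140.99885825, -608.38332591,  213.87734516]), 'orientation': array([-6.78251661e-04,  9.93520643e-01,  1.13649732e-01, -1.00390574e-04]), 'force': array([ 0.16368634,  0.66314019, -0.18731495]), 'torque': array([0.0367894 , 0.04746429, 0.00674407]), 'grip_force': 0.0, 'grip_width': 91.87567597945768}
```

View pics/top1.png

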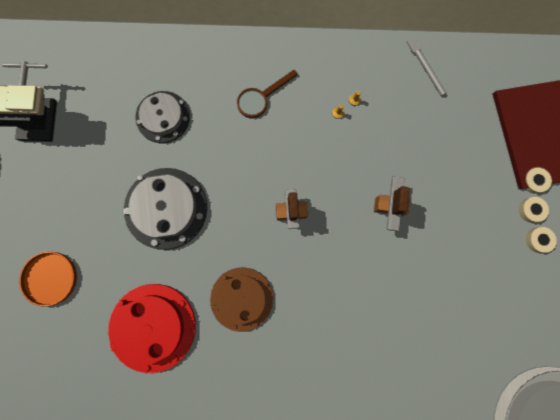

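View pics/scene1.png

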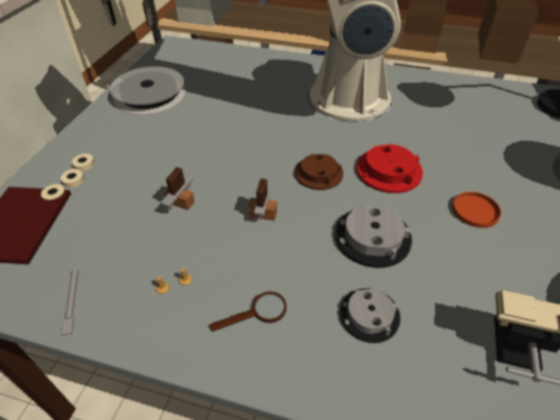

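Top view: candidate collars are grey large (162,207), grey small (161,115), red (150,325) and brown (241,298). The large grey one fits the description. The spanners are at (292,210), short bar, and (396,203), long bar, so the second is the wide one. Next I'll measure these and check them in a close crop.

```bash
cat > h.py <<'E'
import numpy as np, cv2
def cloud(d,c):
    K,R,t=c["camera_matrix"],c["R"],c["t"]
    v,u=np.indices(d.shape); z=d
    X=np.stack([(u-K[0,2])*z/K[0,0],(v-K[1,2])*z/K[1,1],z],-1)
    return (X-t)@R
def ray(px,c,h):
    K,R,t=c["camera_matrix"],c["R"],c["t"]
    o=-R.T@t; r=R.T@np.linalg.inv(K)@np.array([px[0],px[1],1.]); return o+r*(h-o[2])/r[2]
def rect(P):
    r=cv2.minAreaRect(P[:,:2].astype(np.float32)); return [np.round(x,1) for x in r]
E
python3 - <<'E'
from h import *
c=np.load("top1.npz");p,d=c["p"],c["d"];W=cloud(d,c);Z=W[...,2]
print("cam",-c["R"].T@c["t"])
for n,(u0,v0,u1,v1) in dict(narrow=(270,180,318,236),wide=(370,168,418,236)).items():
    m=np.zeros(d.shape,bool);m[v0:v1,u0:u1]=1
    g=p.astype(int);grey=(g.max(-1)-g.min(-1)<35)
    for lab,q in dict(bar=m&grey&(Z>38)&(Z<56),grip=m&(Z>80),).items():
        P=W[q];print(n,lab,len(P),rect(P),np.median(P[:,2]),P.mean(0).round(1))
m=np.zeros(d.shape,bool);m[160:255,115:215]=1
q=m&(Z>34)&(Z<46);P=W[q];print("collar",len(P),cv2.minEnclosingCircle(P[:,:2].astype(np.float32)),np.median(P[:,2]),rect(P))
g=p.max(-1);b=(m&(g<60)).astype(np.uint8)
n,l,s,ce=cv2.connectedComponentsWithStats(b)
for i in range(1,n):
    if s[i,4]>30:print(s[i],ce[i].round(1),ray(ce[i],c,40).round(1))
a=cv2.resize(p[160:255,110:215],None,fx=4,fy=4)
e=cv2.resize(p[165:240,270:420],None,fx=4,fy=4)
o=np.zeros((a.shape[0]+e.shape[0]-130,600,3),np.uint8)
o=np.zeros((600,600,3),np.uint8);e=e[:220];o[:380,:420]=a;o[380:,:600]=e
cv2.imwrite("pics/crop1.png",o[:,:,::-1])
E
```

```text
cam [427.68515391 -67.73088664 763.93832539]
narrow bar 195 [array([ 541.7, -106.1]), array([73.8, 21.8]), np.float64(6.3)] 46.90368883122639 [ 533.4 -104.4   46.9]
narrow grip 251 [array([494.9, -95.7]), array([ 26.3, 143.2]), np.float64(77.8)] 93.17587397213391 [ 535.3 -104.2  124.5]
wide bar 445 [array([ 557.1, -311.8]), array([ 40.4, 104. ]), np.float64(82.8)] 46.85431170217814 [ 554.1 -299.6   46.8]
wide grip 287 [array([ 489.3, -199. ]), array([ 42.2, 286.9]), np.float64(33.5)] 92.58289262654579 [ 551.3 -290.7  121.8]
collar 3021 ((545.3591918945312, 149.03372192382812), 68.15663146972656) 41.373492570879776 [array([542.9, 144.4]), array([125.7, 121.5]), np.float64(71.0)]
[ 156  169   52   81 1188] [189.  214.2] [526.8  89.   40. ]
[153 180  12  11 104] [158.3 184.9] [581.9 151.1  40. ]
[157 220  12  12 108] [162.9 225.7] [503.5 137.   40. ]
```

View pics/crop1.png

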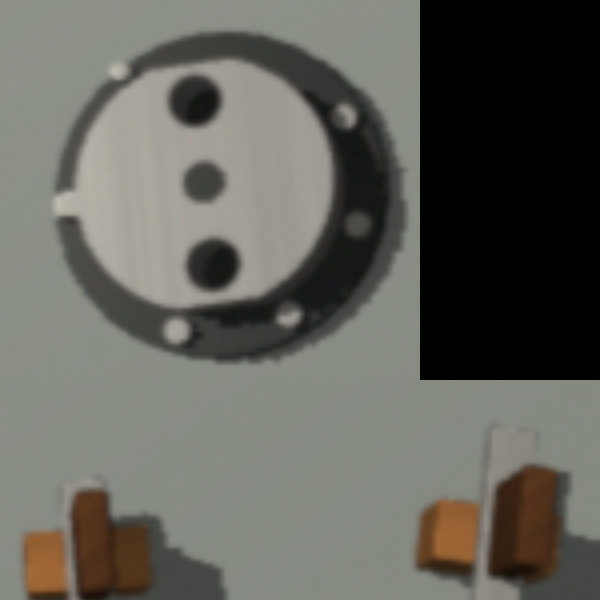

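The crop confirms it: the large grey collar has two holes, its lug is at the left, and the post is at upper left. The wide spanner is the longer bar, on the right. I'll move towards it.

Run:
```python
from h import *
import workcell as w
print([ (k,getattr(w,k)) for k in dir(w) if 'grip' in k.lower() or k.isupper()])
c=np.load("top1.npz")
for q in [(397,177),(392,230)]:print(ray(q,c,46))
m=w.camera_model("wrist");print(-m["R"].T@m["t"],m["R"][2],m["camera_matrix"])
```

```text
[('grip_depth', 18.700000000000003)]
[ 608.93324595 -306.4798112    46.        ]
[ 506.45207479 -294.91270068   46.        ]
[ 207.38457056 -592.80958762  384.76461762] [-0.23525833 -0.05318619 -0.97047656] [[302.94396998   0.         278.03416425]
 [  0.         302.94396998 213.29389111]
 [  0.           0.           1.        ]]
```

Request:
{"method": "play_rows", "body": {
  "increments": [
    [1,-0.45,0,0,0,0],
    [1,-0.45,0,0,0,0],
    [1,-0.45,0,0,0,0],
    [1,-0.45,0,0,0,0]
  ],
  "hand": 0
}}

```text
time: 0.6
eef_pos: [273.7, -507.5, 214.4]
orientation: [-0.0, 0.993, 0.115, 0.0]
force: [-0.5, -0.6, 0.2]
grip_width: 91.8
grip_force: 0.0
```

Request:
{"method": "play_rows", "body": {
  "increments": [
    [1,-0.45,0,0,0,0],
    [1,-0.45,0,0,0,0],
    [1,-0.45,0,0,0,0],
    [1,-0.45,0,0,0,0]
  ]
}}

```text
time: 1.1
eef_pos: [404.0, -408.9, 214.3]
orientation: [-0.0, 0.993, 0.115, -0.0]
force: [-0.4, -0.3, 0.3]
grip_width: 91.6
grip_force: 0.0
```

Request:
{"method": "play_rows", "body": {
  "increments": [
    [1,-0.5,0,0,0,0],
    [1,-0.5,0,0,0,0],
    [1,-0.5,0,0,0,0],
    [1,-0.5,0,0,0,0]
  ]
}}

```text
time: 1.6
eef_pos: [532.9, -302.5, 214.2]
orientation: [0.0, 0.993, 0.115, -0.0]
force: [-0.8, -0.1, 0.2]
grip_width: 92.2
grip_force: 0.0
```

Request:
{"method": "play_rows", "body": {
  "increments": [
    [0.165,0.025,0,0,0,-0.446],
    [0.165,0.025,0,0,0,-0.446],
    [0.165,0.025,0,0,0,-0.446],
    [0.165,0.025,0,0,0,-0.446],
    [0.165,0.025,0,0,0,-0.446],
    [0.165,0.025,0,0,0,-0.446],
    [0.165,0.025,0,0,0,-0.446],
    [0.165,0.025,0,0,0,-0.446],
    [0.165,0.025,0,0,0,-0.446],
    [0.165,0.025,0,0,0,-0.446],
    [0.165,0.025,0,0,0,-0.446],
    [0.165,0.025,0,0,0,-0.446],
    [0.165,0.025,0,0,0,-0.446],
    [0.165,0.025,0,0,0,-0.446],
    [0.165,0.025,0,0,0,-0.446],
    [0.165,0.025,0,0,0,-0.446],
    [0.165,0.025,0,0,0,-0.446]
  ]
}}

```text
time: 3.72
eef_pos: [556.2, -301.9, 214.5]
orientation: [-0.0, 0.058, 0.998, -0.0]
force: [-0.2, -1.0, -0.6]
grip_width: 92.3
grip_force: 0.0
```

Run:
```python
from h import *
from workcell import *
s=state();c=camera_model("wrist");p,d=capture("wrist");np.savez("w1.npz",p=p,d=d,**c)
print(s["eef_pos"],s["orientation"],s["joints"])
cv2.imwrite("pics/w1.png",p[:,:,::-1])
W=cloud(d,c);Z=W[...,2];g=p.astype(int);grey=g.max(-1)-g.min(-1)<35
near=(abs(W[...,0]-555)<75)&(abs(W[...,1]+300)<50)
for n,q in dict(bar=near&grey&(Z>41)&(Z<50),grip=near&(Z>85)&(Z<98)).items():
    P=W[q];print(n,len(P),np.median(P,0).round(1),rect(P))
```

```text
[ 556.17009625 -301.90479717  214.50588462] [-1.66244719e-04  5.83129936e-02  9.98298333e-01 -7.68158269e-05] [-4.99531125e-01  3.65254738e-01  1.61562535e+00 -3.06261869e-04
  1.16094764e+00 -1.95351320e+00]
bar 930 [ 534.  -300.4   46.6] [array([ 559.9, -301.4]), array([ 21.4, 103. ]), np.float64(82.9)]
grip 700 [ 558.3 -301.3   92.5] [array([ 559.6, -301.1]), array([15.1, 45.6]), np.float64(83.0)]
```

View pics/w1.png

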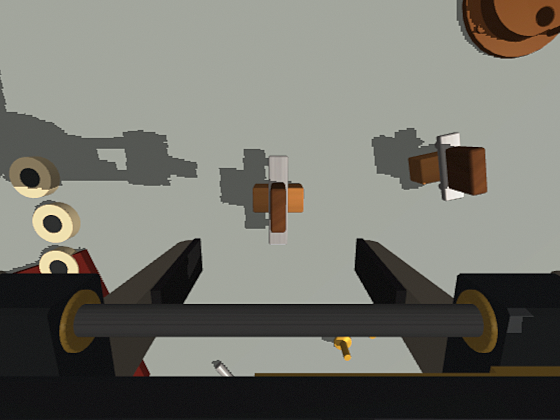

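The wrist view shows the wide spanner at (278,198). Its bar measures 103 x 21 mm and its centre is about (559.7, -301.2). The narrow one is at (460,168). I'll descend and grip.

Request:
{"method": "play_rows", "body": {
  "increments": [
    [-0.023,0.007,0.4,0,0,0],
    [-0.023,0.007,0.75,0,0,0],
    [-0.023,0.007,0.95,0,0,0],
    [-0.023,0.007,0.95,0,0,0]
  ]
}}

```text
time: 4.28
eef_pos: [558.7, -299.3, 69.7]
orientation: [-0.002, 0.057, 0.998, 0.001]
force: [0.5, 0.6, -0.5]
grip_width: 91.9
grip_force: 0.0
```

Request:
{"method": "play_rows", "body": {
  "increments": [
    [0,0,0.07,0,0,0],
    [0,0,0.127,0,0,0],
    [0,0,0.127,0,0,0]
  ]
}}

```text
time: 4.65
eef_pos: [560.6, -300.1, 53.1]
orientation: [0.0, 0.056, 0.998, -0.0]
force: [0.2, -0.1, 0.4]
grip_width: 92.2
grip_force: 0.0
```

Request:
{"method": "play_rows", "body": {
  "increments": [
    [0,0,0,0,0,0],
    [0,0,0,0,0,0],
    [0,0,0,0,0,0],
    [0,0,0,0,0,0],
    [0,0,0,0,0,0],
    [0,0,0,0,0,0],
    [0,0,0,0,0,0],
    [0,0,0,0,0,0]
  ],
  "hand": 1
}}

```text
time: 5.65
eef_pos: [560.6, -300.2, 53.0]
orientation: [0.0, 0.056, 0.998, -0.0]
force: [-0.2, -0.5, 1.6]
grip_width: 15.7
grip_force: 30.0
```

Request:
{"method": "play_rows", "body": {
  "increments": [
    [0,0,-0.2,0,0,0],
    [0,0,-0.5,0,0,0],
    [0,0,-0.8,0,0,0],
    [0,0,-0.87,0,0,0],
    [0,0,-0.87,0,0,0]
  ]
}}

```text
time: 6.28
eef_pos: [560.4, -300.0, 183.2]
orientation: [0.0, 0.056, 0.998, -0.0]
force: [0.4, -0.6, -2.5]
grip_width: 16.0
grip_force: 30.0
```

Request:
{"method": "play_rows", "body": {
  "increments": [
    [0.05,0.3,0,0,0,0],
    [0.1,0.6,0,0,0,0],
    [0.15,0.976,0,0,0,0],
    [0.15,0.976,0,0,0,0]
  ]
}}

```text
time: 6.78
eef_pos: [552.8, -148.5, 181.1]
orientation: [-0.002, 0.054, 0.999, 0.001]
force: [-0.2, -0.6, -1.9]
grip_width: 15.8
grip_force: 30.0
```

Request:
{"method": "play_rows", "body": {
  "increments": [
    [0.05,0.35,0,0,0,0],
    [0.1,0.7,0,0,0,0],
    [0.15,0.976,0,0,0,0],
    [0.15,0.976,0,0,0,0]
  ]
}}

```text
time: 7.28
eef_pos: [547.6, -2.6, 181.9]
orientation: [-0.001, 0.054, 0.999, 0.0]
force: [0.4, -0.5, -1.9]
grip_width: 15.7
grip_force: 30.0
```

Request:
{"method": "play_rows", "body": {
  "increments": [
    [0.05,0.35,0,0,0,-0.02],
    [0.1,0.65,0,0,0,-0.04],
    [0.15,0.9,0,0,0,-0.046],
    [0.15,0.976,0,0,0,-0.046],
    [0.15,0.976,0,0,0,-0.046]
  ]
}}

```text
time: 7.9
eef_pos: [542.6, 143.0, 182.7]
orientation: [-0.0, -0.089, 0.996, -0.0]
force: [0.5, -0.6, -2.5]
grip_width: 16.0
grip_force: 30.0
```

Run:
```python
from h import *
from workcell import *
s=state();c=camera_model("wrist");p,d=capture("wrist");np.savez("w2.npz",p=p,d=d,**c)
q=s["orientation"];print(s["eef_pos"],2*np.degrees(np.arctan2(q[2],q[1])),s["joints"],s["grip_width"])
cv2.imwrite("pics/w2.png",p[:,:,::-1])
W=cloud(d,c);Z=W[...,2]
tp,td=capture("top");cv2.imwrite("pics/top2.png",tp[:,:,::-1]);np.savez("t2.npz",p=tp,d=td,**camera_model("top"))
b=(p.max(-1)<60).astype(np.uint8)
n,l,st,ce=cv2.connectedComponentsWithStats(b)
for i in range(1,n):
    if 60<st[i,4]<3000:print(st[i],ce[i].round(1),ray(ce[i],c,40).round(1))
```

```text
[542.5912886  143.04685226 182.74501099] 190.16134922792648 [ 2.55458222e-01  2.88590203e-01  1.80242820e+00 -6.47649132e-04
  1.05163806e+00 -1.49236548e+00] 15.974431247850227
[ 209  129   85  122 1610] [234.3 172.9] [519.   93.3  40. ]
[  0 139  40  30 967] [ 17.8 151.9] [ 536.7 -126.2   40. ]
[272 155  18   8 108] [279.9 159.2] [496.9 137.2  40. ]
[277 315  47   3  64] [299.7 315.8] [669.8 191.8  40. ]
[458 315  52   3  71] [484.7 316.2] [632.3 403.9  40. ]
[511 315  49   3  83] [534.7 316.4] [622.3 461.2  40. ]
[  0 318  46   3  95] [ 23.4 319.1] [ 731.1 -124.9   40. ]
[233 324  91   2  97] [278.2 324.1] [684.9 169.2  40. ]
[ 56 350  47  24  81] [ 80.9 360.4] [776.3 -57.5  40. ]
```

View pics/w2.png

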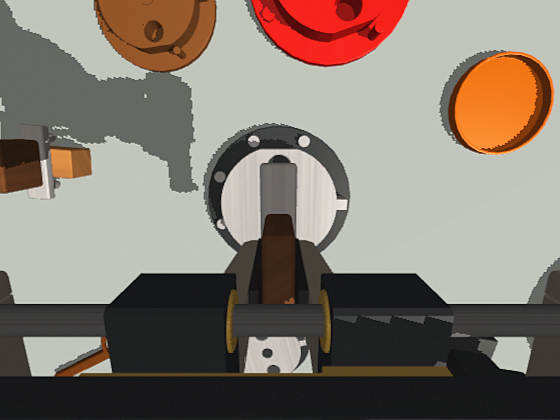

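Wrist view: the bar is held straight over the collar, with the near hole peeking out at (280,158), in line with the bar. I'll check the collar's centre from this view.

Run:
```python
from h import *
from scipy.optimize import least_squares
c=np.load("w2.npz");p,d=c["p"],c["d"];W=cloud(d,c);Z=W[...,2]
m=(np.hypot(W[...,0]-543,W[...,1]-144)<75)&(Z>36)&(Z<44)
m[250:]=0
cn=cv2.findContours(m.astype(np.uint8),0,cv2.CHAIN_APPROX_NONE)[0];k=max(cn,key=len)[:,0]
P=W[k[:,1],k[:,0],:2];r=np.hypot(P[:,0]-543,P[:,1]-144);P=P[(r>55)&(r<65)]
print(len(P),least_squares(lambda x:np.hypot(*(P-x[:2]).T)-61,[543,144],loss="soft_l1",f_scale=1).x,np.median(Z[m]))
print(ray((280,155),c,40))
b=(Z>130-10)&(Z<185)&(abs(W[...,0]-500)<70)&(abs(W[...,1]-144)<15);b[:165]=0
P=W[b&(Z<186)];g=P[(P[:,2]>165)&(P[:,2]<182)];print(len(g),np.median(g,0),rect(g))
```

```text
251 [544.78543432 144.99968629] 40.755176682702114
[492.79930723 136.56830564  40.        ]
1780 [507.96422834 138.47749448 176.41708944] [array([514. , 138.7]), array([45.6, 21.8]), np.float64(10.0)]
```

Request:
{"method": "play_rows", "body": {
  "increments": [
    [-0.011,0.005,0.2,0,0,0],
    [-0.011,0.005,0.4,0,0,0],
    [-0.011,0.005,0.55,0,0,0],
    [-0.011,0.005,0.62,0,0,0],
    [-0.011,0.005,0.66,0,0,0],
    [-0.011,0.005,0.69,0,0,0],
    [-0.011,0.005,0.72,0,0,0],
    [-0.011,0.005,0.75,0,0,0]
  ]
}}

```text
time: 9.0
eef_pos: [544.2, 145.1, 71.2]
orientation: [0.0, -0.089, 0.996, 0.0]
force: [-0.2, 0.2, -1.9]
grip_width: 15.9
grip_force: 30.0
```

Request:
{"method": "play_rows", "body": {
  "increments": [
    [0,0,0.02,0,0,0],
    [0,0,0.04,0,0,0],
    [0,0,0.06,0,0,0],
    [0,0,0.075,0,0,0],
    [0,0,0.075,0,0,0]
  ]
}}

```text
time: 9.62
eef_pos: [543.8, 144.9, 59.6]
orientation: [-0.0, -0.089, 0.996, -0.0]
force: [0.3, 1.1, -1.9]
grip_width: 15.9
grip_force: 30.0
```

Request:
{"method": "play_rows", "body": {
  "increments": [
    [0,0,0.006,0,0,0],
    [0,0,0.012,0,0,0],
    [0,0,0.016,0,0,0],
    [0,0,0.016,0,0,0],
    [0,0,0.016,0,0,0]
  ]
}}

```text
time: 10.25
eef_pos: [543.9, 145.0, 57.4]
orientation: [0.0, -0.089, 0.996, 0.0]
force: [-0.9, -0.3, -1.6]
grip_width: 16.0
grip_force: 30.0
```

Request:
{"method": "play_rows", "body": {
  "increments": [
    [0,0,0.005,0,0,0],
    [0,0,0.009,0,0,0],
    [0,0,0.009,0,0,0],
    [0,0,0.009,0,0,0]
  ]
}}

```text
time: 10.75
eef_pos: [544.0, 145.0, 57.0]
orientation: [0.0, -0.089, 0.996, 0.0]
force: [-2.9, -1.0, 9.3]
grip_width: 15.7
grip_force: 30.0
```

It is seated: contact came at the expected height. Now I'll turn clockwise, which is +rz since the tool points down.

Request:
{"method": "play_rows", "body": {
  "increments": [
    [0,0,-0.003,0,0,0.01],
    [0,0,-0.003,0,0,0.02],
    [0,0,-0.003,0,0,0.03],
    [0,0,-0.003,0,0,0.04],
    [0,0,-0.003,0,0,0.05],
    [0,0,-0.003,0,0,0.06],
    [0,0,-0.003,0,0,0.07],
    [0,0,-0.003,0,0,0.08],
    [0,0,-0.003,0,0,0.09],
    [0,0,-0.003,0,0,0.1],
    [0,0,-0.003,0,0,0.11],
    [0,0,-0.003,0,0,0.12],
    [0,0,-0.003,0,0,0.12]
  ]
}}

```text
time: 12.38
eef_pos: [544.8, 144.5, 57.1]
orientation: [0.001, 0.284, 0.959, 0.0]
force: [2.3, -5.8, 3.8]
grip_width: 16.1
grip_force: 30.0
```

```bash
cat > chk.py <<'E'
from h import *
from workcell import *
s=state();q=s["orientation"]
print(s["time"],s["eef_pos"],"yaw",np.degrees(2*np.arctan2(q[2],q[1])),"F",s["force"].round(1),"T",s["torque"].round(2),s["joints"][5])
E
cat > view.py <<'E'
from chk import *
import sys
n=sys.argv[1];o=[]
for cam,(u0,v0,u1,v1) in dict(top=(105,155,220,260),scene=(320,190,430,270)).items():
    p,d=capture(cam);o.append(cv2.resize(p[v0:v1,u0:u1,::-1],(400,int(400*(v1-v0)/(u1-u0)))))
h=max(x.shape[0] for x in o);o=[cv2.copyMakeBorder(x,0,h-x.shape[0],0,0,0) for x in o]
cv2.imwrite(f"pics/{n}.png",np.hstack(o))
E
python3 view.py a1
```

```text
12.375 [544.79242098 144.48817016  57.05420114] yaw 146.99264884279157 F [ 2.3 -5.8  3.8] T [-0.89 -0.4   0.13] -0.7366965253372812
```

View pics/a1.png

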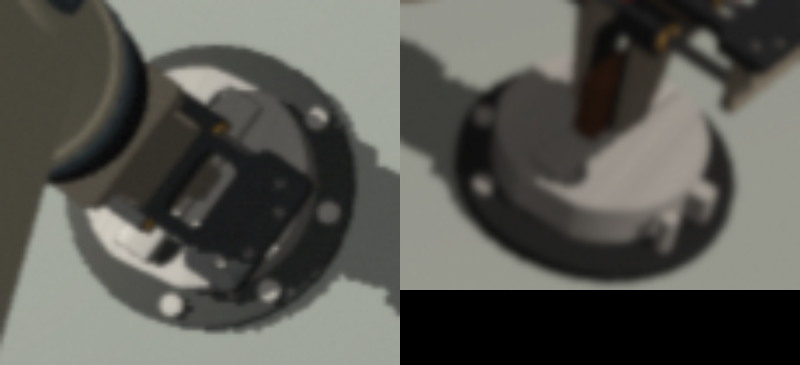

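The view shows the bar flat on the face. In the scene half the lug at (703,200) is nearing the post at (665,230), and the torque is 0.13 N m, which is collar friction. I'll continue in smaller steps.

Request:
{"method": "play_rows", "body": {
  "increments": [
    [0,0,0,0,0,0.006],
    [0,0,0,0,0,0.012],
    [0,0,0,0,0,0.018],
    [0,0,0,0,0,0.022],
    [0,0,0,0,0,0.022]
  ]
}}

```text
time: 13.1
eef_pos: [544.8, 144.4, 57.1]
orientation: [0.001, 0.349, 0.937, -0.0]
force: [3.0, -6.4, 4.5]
grip_width: 15.2
grip_force: 30.0
```

```bash
python3 chk.py
```

```text
13.1 [544.82742119 144.40576746  57.0546865 ] yaw 139.1393955393826 F [ 3.  -6.4  4.5] T [-1.1  -0.41  0.11] -0.5994043836172982
```

Request:
{"method": "play_rows", "body": {
  "increments": [
    [0,0,0,0,0,0.004],
    [0,0,0,0,0,0.008],
    [0,0,0,0,0,0.011],
    [0,0,0,0,0,0.011]
  ]
}}

```text
time: 13.6
eef_pos: [544.8, 144.3, 57.0]
orientation: [0.001, 0.381, 0.924, -0.0]
force: [3.3, -6.8, 3.9]
grip_width: 15.8
grip_force: 30.0
```

```bash
python3 view.py a2
```

```text
13.6 [544.75130774 144.30606563  57.04725524] yaw 135.1834021880421 F [ 3.3 -6.8  3.9] T [-1.18 -0.39  0.08] -0.5303635591243794
```

View pics/a2.png

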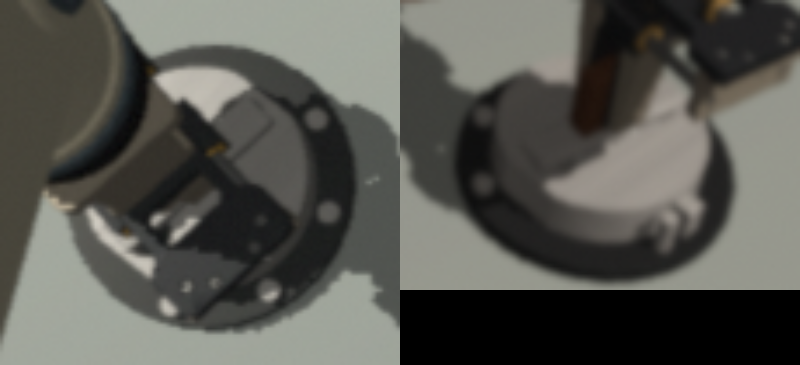

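The lug at (690,213) is nearly at the post at (663,232). A bit more.

Request:
{"method": "play_rows", "body": {
  "increments": [
    [0,0,0,0,0,0.004],
    [0,0,0,0,0,0.008],
    [0,0,0,0,0,0.011],
    [0,0,0,0,0,0.011]
  ]
}}

```text
time: 14.2
eef_pos: [544.7, 144.2, 57.1]
orientation: [0.001, 0.413, 0.911, -0.0]
force: [2.1, -6.5, 3.0]
grip_width: 16.3
grip_force: 30.0
```

```bash
python3 chk.py
```

```text
14.2 [544.6690119  144.24557726  57.05774403] yaw 131.22668425142098 F [ 2.1 -6.5  3. ] T [-1.25 -0.37  0.1 ] -0.46126881682080423
```

Request:
{"method": "play_rows", "body": {
  "increments": [
    [0,0,0,0,0,0.003],
    [0,0,0,0,0,0.006],
    [0,0,0,0,0,0.006]
  ]
}}

```text
time: 14.58
eef_pos: [544.2, 144.0, 57.0]
orientation: [0.0, 0.43, 0.903, -0.001]
force: [1.0, -8.1, 6.2]
grip_width: 15.9
grip_force: 30.0
```

```bash
python3 view.py a3
```

```text
14.575 [544.15663294 144.03072939  57.00509307] yaw 129.07676588035918 F [ 1.  -8.1  6.2] T [-1.43  0.04  0.2 ] -0.42367620279626533
```

View pics/a3.png

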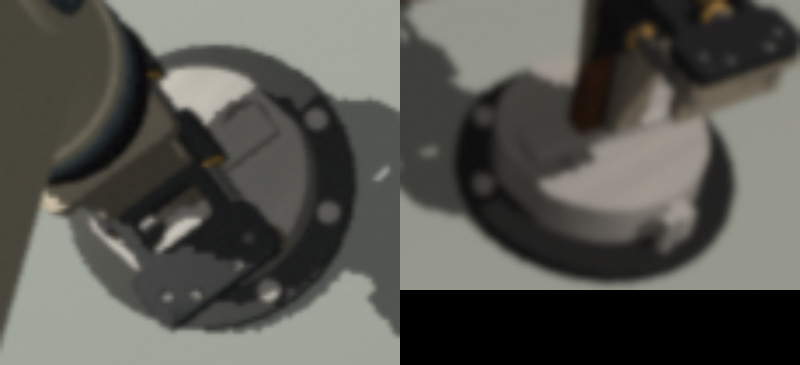

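The lug now meets the post around (672,225), and the torque has jumped to 0.20. I'll push a couple of degrees more to confirm the hard stop.

Request:
{"method": "play_rows", "body": {
  "increments": [
    [0,0,0,0,0,0.003],
    [0,0,0,0,0,0.006],
    [0,0,0,0,0,0.006]
  ]
}}

```text
time: 15.05
eef_pos: [543.5, 143.7, 57.0]
orientation: [0.0, 0.446, 0.895, -0.001]
force: [-1.8, -9.5, 8.8]
grip_width: 16.2
grip_force: 30.2
```

```bash
python3 chk.py
```

```text
15.05 [543.53323071 143.68003942  56.99993101] yaw 126.97860250933503 F [-1.8 -9.5  8.8] T [-1.68  0.43  0.62] -0.38655802845774473
```

Request:
{"method": "play_rows", "body": {
  "increments": [
    [0,0,0,0,0,0.003],
    [0,0,0,0,0,0.005],
    [0,0,0,0,0,0.005]
  ]
}}

```text
time: 15.42
eef_pos: [543.5, 143.8, 57.0]
orientation: [0.0, 0.46, 0.888, -0.001]
force: [-1.8, -8.3, 9.0]
grip_width: 16.6
grip_force: 30.9
```

```bash
python3 chk.py
```

```text
15.425 [543.49491576 143.7622022   57.00534386] yaw 125.20277079727907 F [-1.8 -8.3  9. ] T [-1.61  0.44  0.78] -0.3554853495156314
```

Hard stop confirmed: the torque is 0.78 N m and levelling off. I'll ease off, open and rise.

Request:
{"method": "play_rows", "body": {
  "increments": [
    [0,0,0,0,0,-0.004],
    [0,0,0,0,0,-0.004]
  ]
}}

```text
time: 15.68
eef_pos: [543.5, 143.8, 57.0]
orientation: [0.0, 0.449, 0.894, -0.001]
force: [-2.0, -8.3, 9.2]
grip_width: 15.8
grip_force: 30.2
```

Request:
{"method": "play_rows", "body": {
  "increments": [
    [0,0,0,0,0,0],
    [0,0,0,0,0,0],
    [0,0,0,0,0,0],
    [0,0,0,0,0,0],
    [0,0,0,0,0,0],
    [0,0,0,0,0,0]
  ],
  "hand": 0
}}

```text
time: 16.42
eef_pos: [543.9, 145.0, 56.5]
orientation: [-0.0, 0.45, 0.893, 0.0]
force: [-0.2, 0.3, 1.6]
grip_width: 74.2
grip_force: 0.0
```

Request:
{"method": "play_rows", "body": {
  "increments": [
    [0,0,-0.1,0,0,0],
    [0,0,-0.3,0,0,0],
    [0,0,-0.6,0,0,0],
    [0,0,-0.95,0,0,0],
    [0,0,-0.95,0,0,0]
  ]
}}

```text
time: 17.05
eef_pos: [546.6, 145.7, 204.3]
orientation: [0.003, 0.45, 0.893, 0.003]
force: [0.4, -0.9, -1.0]
grip_width: 91.9
grip_force: 0.0
```

Request:
{"method": "play_rows", "body": {
  "increments": [
    [0,-0.3,-0.1,0,0,0],
    [0,-0.6,-0.2,0,0,0],
    [0,-1,-0.3,0,0,0],
    [0,-1,-0.3,0,0,0]
  ]
}}

```text
time: 17.55
eef_pos: [420.4, 54.3, 244.5]
orientation: [0.0, 0.451, 0.892, -0.0]
force: [1.0, -0.0, -0.1]
grip_width: 91.9
grip_force: 0.0
```

```bash
python3 view.py a4
```

```text
17.55 [420.44583626  54.33128531 244.53005185] yaw 126.36258363484838 F [ 1.  -0.  -0.1] T [ 0.04 -0.22  0.03] -0.5092701469735724
```

View pics/a4.png

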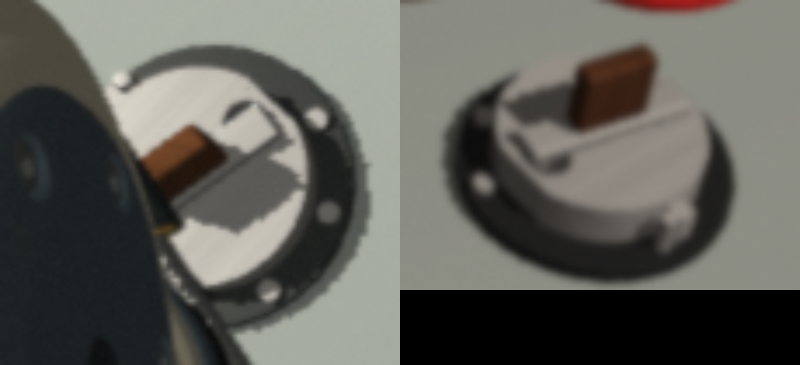

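The spanner stands with its bar flat on the face, and the lug at (680,212) is against the post at (668,232). The gripper is clear, so I'll hand in.

```bash
python3 -c "
from workcell import *
print(close_job())"
```

```text
the job is handed in; nothing more can be done
None
```

The large grey collar is turned clockwise until its lug meets the stop post, the wide spanner is left standing in it, the narrow spanner was not touched, and the job was handed in at about 17.7 s.

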